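# Snap the insulating cap onto the bare terminal stud

## Robot

A 7-joint arm with a two-finger parallel gripper is mounted at the origin on the work surface. World frame = base frame: x ahead of the robot, y to its left, z up, the work surface at z = 0. Lengths are in m, angles in rad, forces in N, time in s.
With the tool pointing down it reaches from about 0.4 to 0.85 m from the base axis. Payload 4.5 kg.
Tool frame: the origin (TCP) lies at the very end of the fingers, on their centre line; the grasp point (between the pads) lies 19 mm behind it (r.grip_point_offset is the distance from the TCP to the grasp point, in m); z points along the fingers, y is the line along which they close (so a half turn about z gives the same grasp; the last joint's range is limited). The gripper opens to 88 mm and grips with 3 to 60 N. Pads are 18 mm wide; open, the fingers measure 123 mm over their backs; the gripper's body (75 mm by 187 mm) begins 45 mm behind the grasp point.
Start: joints at [1.321, 0.689, -0.195, 1.565, 0.157, 0.902, -0.215], TCP at [0.175, -0.6, 0.239] pointing down, gripper open.
Joint ranges: [-3.01, 3.01], [-0.46, 2.08], [-1.47, 1.51], [0.13, 2.56], [-1, 4.14], [0.04, 2.09], [-2.66, 2.66]. Speed limits (rad/s): [2.57, 2.57, 3.14, 3.14, 3.14, 3.14, 3.14].

## Interface

Orientations are given as a unit quaternion [x, y, z, w].
In Python, from plant import r gives the robot as it stands.
- The arm moves only by the tool carry_out, never from a script. Its argument "rows" is a list of rows, each a list of 3 entries, a list of its own where there are three numbers: the shift along the tool's x, y, z in cm, then the turn, a rotation vector about the tool's x, y, z in degrees, then the closure, from 0 (fully open) to 1 (shut). A call has 1 to 12 rows; each row is the pose to reach, as a shift and turn from the pose commanded when the call began, along the tool's axes at that moment; what a row does not reach only later rows make up. A row lasts 1/10 s, in which the tool goes at most 50 mm and 8.59 degrees, less where a joint would pass 70% of its speed; a pose out of reach is approached as far as the arm can. A call with a gripper value outside its range is refused whole. The fingers move at their own pace and stop on an object; "newtons" is the grip in N (left out, the last holds). Time passes only in rows, so rows that repeat a pose let the fingers close. It gives the time, the measured TCP pose, the force, the opening and the grip force at its end, in the units of the state.
- r.get_state(): the state, without advancing time (a new reading comes with each control period).
- r.snapshot(name): name is "scene" or "top"; returns a dict with "image" (400x640x3 uint8, red, green, blue), "fx", "fy", "cx", "cy" (pixels), "pose" (4x4, takes a point from camera to world coordinates). Camera axes: x right, y up, looking along -z (the intrinsics and any distortion apply to the point x, -y, -z); pixel columns grow to the right and rows downward; lengths in m; the calibration is good to about 2 mm. A picture is of the moment at which its call begins. There is no depth.
- r.finish_job(): hands the job in; it is judged then, once.
The state is a dict: "clock": time; "q": joint angles; "qd": joint speeds; "joint_torque": joint torques, N m; "tool_pos": TCP position; "eef_rot": TCP orientation; "contact_force": force on the tool from outside, world axes, zero at the start; "moment": the same for the moment, N m; "opening": opening from 0.0 (shut) to 1.0 (fully open); "finger_force": force on a finger pad.
Only numpy, scipy, OpenCV 4.12 (cv2) and the standard library are available. Lean on these libraries where they do the work, as an engineer would, in place of code of your own. Each camera call takes 0.05 s, during which the arm holds its last target. There are 200 camera calls.

## Task

One of the three terminal studs in the open junction box is still bare. Pull open the top drawer of the wooden drawer unit by its handle, take out the large cap (leave the small one in the drawer) and press it straight down onto the bare stud until it clicks and sits fully home, without knocking anything else about. Do not let up after the click: the job finishes with the fingers still on the cap, pushing it down firmly.

Things in the scene. Friction and masses are not known exactly. Their poses are not given: they have to be found in the camera images.
- unit_drawer0 (a joint): slide of the top drawer of the low wooden two-drawer unit (unit 260 deep, 280 wide, 150 mm high); m, 0 = shut, grows as the drawer is pulled out, stop at 0.18; pulling takes 1 to 3 N
- unit_drawer0_handle (a point): middle of the top drawer's bar handle: a level steel bar 11 mm thick, 120 mm long, its centre 35 mm off the drawer's front face and 38 mm below the top of the unit. Its axes are the drawer's: -x is the way the drawer is pulled, y runs along the bar
- unit: the low wooden drawer unit, fixed; origin under the centre of its 260 (x) x 280 (y) mm footprint, 150 mm high, handles to -x. Top drawer: 238 mm wide inside; its front compartment with the caps is 112 mm long and begins 21 mm behind the front face (56 mm behind the bar); floor 85 mm, side walls 128 mm and front 137 mm above the bench. The unit's top begins 15 mm behind the shut drawer's face
- cap_center (a point): centre, half-way up, of the large black ribbed insulating cap: round, 36 mm across, 34 mm high, standing mouth down in the top drawer, its z axis towards its closed top. Just inside the mouth (0 to 4 mm above the lower rim) runs a snap lip of 23.6 mm bore; above it the bore is 29 mm; 24 mm deep in all. 17 to 35 g
- small_cap_center (a point): centre, half-way up, of a smaller cap of the same kind, 24 mm across and 24 mm high, in the same drawer; it fits no stud here and stays in the drawer
- stud_seat (a point): the bare stud: centre of its flat level shoulder (44 mm across) on which the cap's lower rim rests when home (cap centre then 17 mm above this point). z up; the row of terminals runs along y. The cap's lip meets the snap beads with its rim about 12 mm above the shoulder; pushing over them takes about 8 to 12 N, then the force drops and the cap falls home. A firm push is 5 N or more
- stud: the whole bare terminal, origin on its axis at its underside, fixed: grey foot 56 x 46 mm, shoulder 16 mm up; above the shoulder a tapering plastic collar (21 mm across, 15 mm high) with four sprung round beads 8 mm up, standing out to 27.6 mm across, then a brass nut and stud ending 22.5 mm above the shoulder
- cap: the large cap, origin at the centre of its lower rim
- box: the open beige junction box, origin under its centre, 200 (x) x 280 (y) mm, walls 85 mm high, fixed; the studs stand in a row along its y axis, 70 mm apart, 20 mm to -x of its middle. The other two studs already wear their caps
- lid: lid of the junction box lying on the bench, 200 x 280 x 28 mm; leave alone
- meter: multimeter lying on the bench, 150 x 76 x 44 mm; leave alone
- pliers: green-handled pliers on the bench, 175 mm long; leave alone
- tape: roll of black tape on top of the drawer unit, 70 mm across, 19 mm high; leave alone
- jar: small jar, 56 mm across, 70 mm high; leave alone
- driver: screwdriver on the bench, 200 mm long; leave alone

How it is judged:
By the outcome, as a careful person would: the job done as asked, in the order asked, and still so for the second after the job is handed in, while the arm keeps its last pose, push and grip.
It also fails if it takes over 64 s, if anything falls off the work surface, if the arm or the gripper's body presses on something with over 40 N, if the wrist force passes 120 N, or if a joint passes its speed limit or range.

## Working session

There is one attempt and no reset: what is moved stays moved. The work goes in short steps, Python scripts to look and compute and a tool call to move; the robot and the scene stay as the last step left them, time stands still between calls to the robot, and variables do not carry over. Pictures are saved under pics/ and viewed, at most 10 in all, crops included, and the job is handed in when it is done.

Besides the shell and the picture viewer there is one more tool, called after "Request:" as a command line: name --argument value ..., lists and objects as JSON in quotes. carry_out: Moves the arm, as the interface text tells. Its arguments: {"type":"object","properties":{"rows":{"type":"array"},"newtons":{"type":"number"}},"required":["rows"]}

```bash
mkdir -p pics; ls; python3 - <<'E'
from plant import r
import cv2,numpy as np
for n in("scene","top"):
    s=r.snapshot(n);cv2.imwrite(f"pics/{n}0.png",s["image"][:,:,::-1])
    print(n,{k:np.round(v,4).tolist() if k=="pose" else v for k,v in s.items() if k!="image"})
st=r.get_state();print({k:np.round(v,3).tolist() for k,v in st.items()})
E
```

```text
pics
scene {'fx': 461.19725698571176, 'fy': 461.19725698571176, 'cx': 318.56750274161016, 'cy': 195.4600623686708, 'pose': [[0.8438, -0.4262, 0.3261, 1.0663], [0.5365, 0.6825, -0.4963, -0.6291], [-0.011, 0.5938, 0.8045, 1.2996], [0.0, 0.0, 0.0, 1.0]]}
top {'fx': 390.72586946617423, 'fy': 390.72586946617423, 'cx': 322.4500904518424, 'cy': 194.7499810158035, 'pose': [[0.0259, 0.9896, -0.1412, 0.4086], [-0.9996, 0.0248, -0.0092, 0.0994], [-0.0056, 0.1414, 0.9899, 1.2989], [0.0, 0.0, 0.0, 1.0]]}
{'clock': 0.1, 'q': [1.321, 0.69, -0.195, 1.566, 0.157, 0.903, -0.215], 'qd': [0.0, -0.002, 0.002, -0.002, -0.003, -0.001, 0.001], 'joint_torque': [-0.003, -52.85, -1.271, -15.384, -0.053, 0.002, 0.0], 'tool_pos': [0.175, -0.599, 0.238], 'eef_rot': [0.99, 0.141, -0.0, -0.001], 'contact_force': [-0.509, 0.539, -0.48], 'moment': [0.037, -0.05, -0.005], 'finger_force': 0.0, 'opening': 0.996}
```

View pics/scene0.png

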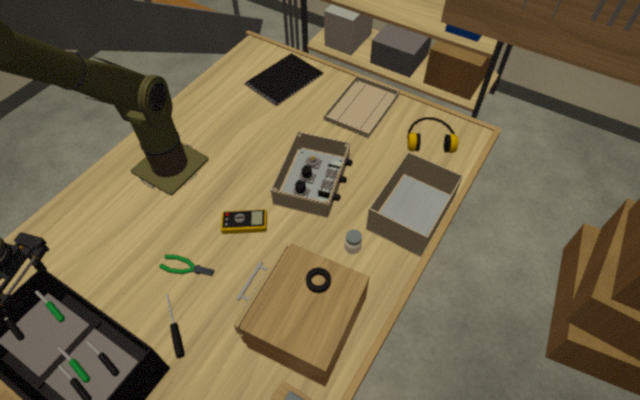

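View pics/top0.png

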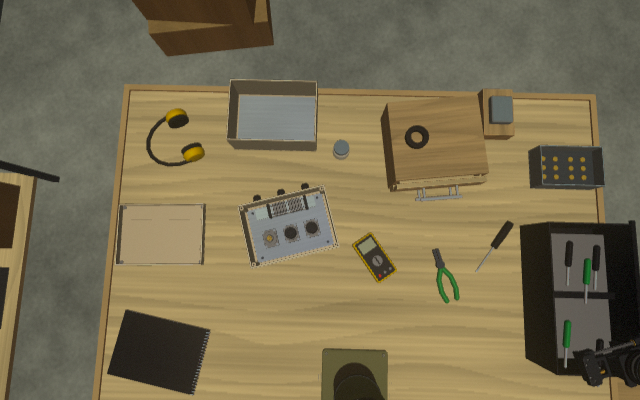

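Top view: unit with top face around (385-487, 97-190), handle bar about (417-460, 198), bare stud at about (270,238), capped ones at (291,233) and (311,228). Next, a zoom.

```bash
cat > h.py <<'E'
import numpy as np,cv2
from scipy.spatial.transform import Rotation as R
from plant import r
def ray(s,u,v):
    P=s["pose"];d=P[:3,:3]@np.array([(u-s["cx"])/s["fx"],-(v-s["cy"])/s["fy"],-1]);return P[:3,3],d
def plane(s,u,v,z):
    o,d=ray(s,u,v);return o+d*(z-o[2])/d[2]
def proj(s,p):
    P=s["pose"];c=P[:3,:3].T@(np.asarray(p)-P[:3,3]);return np.array([s["cx"]+s["fx"]*c[0]/-c[2],s["cy"]-s["fy"]*c[1]/-c[2]])
def crop(s,x,y,w,h,k,name):
    im=cv2.convertScaleAbs(s["image"][y:y+h,x:x+w,::-1],alpha=1.5)
    cv2.imwrite("pics/"+name,cv2.resize(im,None,fx=k,fy=k,interpolation=cv2.INTER_CUBIC))
def rel(p,yaw=None):
    "shift (cm, tool axes) and turn (deg, rotvec) from the measured pose to TCP p, tool down with closing axis at yaw (deg)"
    st=r.get_state();T=R.from_quat(st["eef_rot"])
    out=[np.round(T.inv().apply(np.asarray(p)-st["tool_pos"])*100,2)]
    if yaw is not None:
        a=np.radians(yaw);y=np.array([np.cos(a),np.sin(a),0]);z=np.array([0,0,-1.])
        if y@T.as_matrix()[:,1]<0:y=-y
        out.append(np.round((T.inv()*R.from_matrix(np.c_[np.cross(y,z),y,z])).as_rotvec(degrees=True),1))
    return out
E
python3 - <<'E'
from h import *
s=r.snapshot("top")
crop(s,230,85,266,190,3,"z0.png")
E
```

```text
(no output)
```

View pics/z0.png

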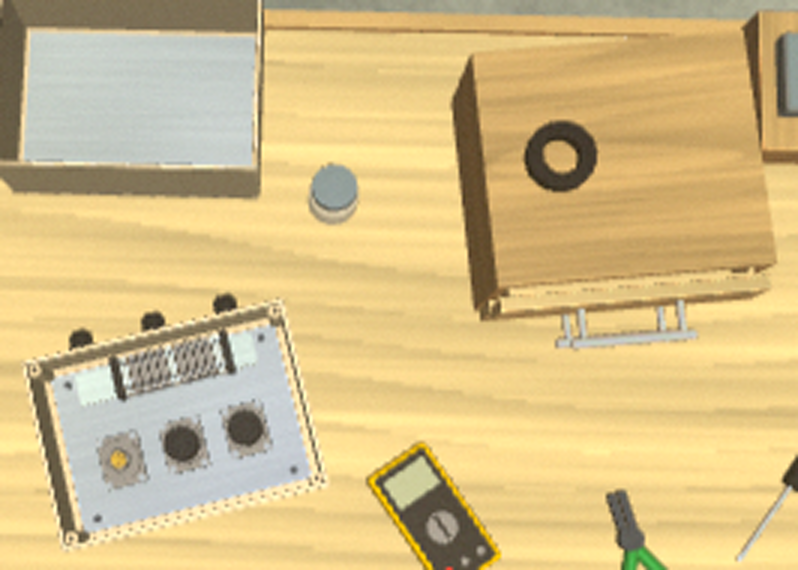

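```bash
python3 - <<'E'
from h import *
s=r.snapshot("top");f=lambda u,v,z:plane(s,230+(u-1)/3,85+(v-1)/3,z)
C=[f(*c,.15) for c in[(475,57),(740,30),(775,264),(497,290)]]
for c in C:print(c.round(4))
print([np.linalg.norm(C[i]-C[i-1]).round(4) for i in range(4)])
d=C[3]-C[2];print("front dir yaw",np.degrees(np.arctan2(d[1],d[0])))
print("bar ends",f(577,340,.112),f(695,334,.112),"mid",f(636,337,.112))
B=[f(*c,.085) for c in[(35,370),(279,309),(322,482),(70,540)]]
for c in B:print("box",c.round(4))
print("ctr",np.mean(B,0),[np.linalg.norm(B[i]-B[i-1]).round(4) for i in range(4)])
d=B[0]-B[1];print("box y yaw",np.degrees(np.arctan2(d[1],d[0])))
d=B[3]-B[2];print("box y yaw",np.degrees(np.arctan2(d[1],d[0])))
for z in(.02,.04,.045):print("stud",f(120,460,z))
for c in[(182,444),(246,427)]:print("cap",f(*c,.056))
q=r.snapshot("scene");crop(q,265,130,95,90,6,"z1.png")
E
```

```text
[ 0.8599 -0.0838  0.15  ]
[ 0.8952 -0.3551  0.15  ]
[ 0.6515 -0.3826  0.15  ]
[ 0.6183 -0.1062  0.15  ]
[np.float64(0.2426), np.float64(0.2736), np.float64(0.2453), np.float64(0.2785)]
front dir yaw 96.84082447066574
bar ends [ 0.57549868 -0.19444237  0.112     ] [ 0.58469816 -0.31470022  0.112     ] mid [ 0.58009805 -0.25456646  0.112     ]
box [0.5336 0.3632 0.085 ]
box [0.6043 0.1106 0.085 ]
box [0.4255 0.0618 0.085 ]
box [0.3602 0.3178 0.085 ]
ctr [0.48087814 0.2133143  0.085     ] [np.float64(0.1793), np.float64(0.2623), np.float64(0.1853), np.float64(0.2642)]
box y yaw 105.64111907983774
box y yaw 104.32414350754635
stud [0.44445385 0.27948055 0.02      ]
stud [0.44389247 0.27666409 0.04      ]
stud [0.44375213 0.27595998 0.045     ]
cap [0.46193167 0.20960475 0.056     ]
cap [0.4815909  0.14250147 0.056     ]
```

View pics/z1.png

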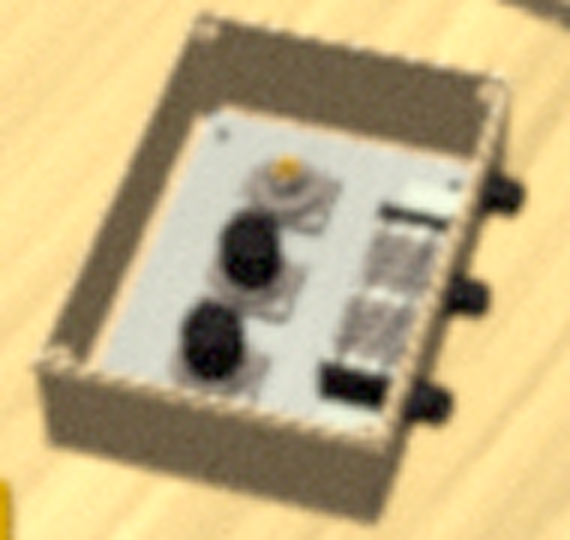

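Scene zoom: bare stud's brass tip at crop (286,167), capped neighbours at (250,245) and (213,338). Box and unit estimates agree with the stated dimensions.

```bash
python3 - <<'E'
from h import *
L=[]
for n,(x,y,w,h) in(("top",(255,225,32,30)),("scene",(300,145,30,25))):
    s=r.snapshot(n);im=cv2.cvtColor(s["image"],cv2.COLOR_RGB2HSV)[y:y+h,x:x+w]
    m=cv2.inRange(im,(14,130,100),(32,255,255));M=cv2.moments(m,True)
    u,v=x+M["m10"]/M["m00"],y+M["m01"]/M["m00"];print(n,u,v,M["m00"]);L.append((s,)+ray(s,u,v))
(s0,a,d),(s1,b,e)=L
t=np.linalg.lstsq(np.c_[d,-e],b-a,rcond=None)[0];print(a+d*t[0],b+e*t[1])
yaw=6.7;ux=np.array([np.cos(np.radians(yaw)),np.sin(np.radians(yaw)),0])
print(rel([.583-.003,-.253,.25],yaw))
E
```

```text
top 269.05263157894734 237.8421052631579 19.0
scene 312.44444444444446 157.66666666666666 9.0
[0.44436805 0.2787724  0.03918746] [0.44561684 0.2798962  0.039383  ]
[array([ 48.6 , -21.96,  -1.14]), array([ -0. ,  -0. , -80.4])]
```

Request:
carry_out --rows '[[[48.6,-22,-1.1],[0,0,-80.4],0.72],[[48.6,-22,-1.1],[0,0,-80.4],0.72],[[48.6,-22,-1.1],[0,0,-80.4],0.72],[[48.6,-22,-1.1],[0,0,-80.4],0.72],[[48.6,-22,-1.1],[0,0,-80.4],0.72],[[48.6,-22,-1.1],[0,0,-80.4],0.72],[[48.6,-22,-1.1],[0,0,-80.4],0.72],[[48.6,-22,-1.1],[0,0,-80.4],0.72],[[48.6,-22,-1.1],[0,0,-80.4],0.72],[[48.6,-22,-1.1],[0,0,-80.4],0.72],[[48.6,-22,-1.1],[0,0,-80.4],0.72],[[48.6,-22,-1.1],[0,0,-80.4],0.72]]' --newtons 20

```text
clock: 1.55
tool_pos: [0.5844, -0.2462, 0.2501]
eef_rot: [0.662, 0.75, 0.003, 0.0]
contact_force: [-0.3, -0.2, 0.6]
opening: 0.277
finger_force: 0.0
```

```bash
python3 - <<'E'
from h import *
print(rel([.580,-.253,.16],6.7))
s=r.snapshot("top");crop(s,370,80,130,140,4,"z2.png")
for p in([.580,-.253,.112],[.585,-.252,.112]):print((proj(s,p)-[370,80])*4)
E
```

```text
[array([-0.66, -0.57,  9.01]), array([ 0.3, -0.2,  0.5])]
[284.61677818 468.07601786]
[283.19622382 461.5757217 ]
```

View pics/z2.png

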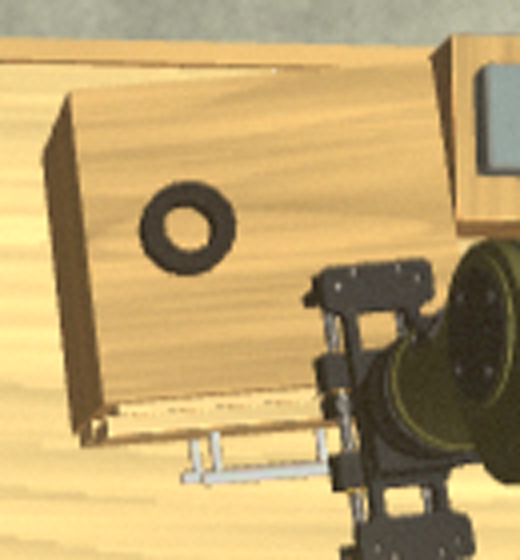

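Bar seen from crop (183,480) to (327,467); need to separate upper from lower bar by a column profile.

```bash
python3 - <<'E'
from h import *
s=r.snapshot("top");im=cv2.cvtColor(s["image"],cv2.COLOR_RGB2HSV)
print("rows 186..203, cols 412..452");
for v in range(184,204):print(v,' '.join("%3d"%x for x in im[v,412:454,1]))
for z in(.112,.037):
  for x in(.579,.585):
    b=np.array([-.1167,.9932,0])*.06
    for d in(-1,1):print(z,x,proj(s,np.array([x,-.2525,z])+d*b).round(1))
E
```

```text
rows 186..203, cols 412..452
184 104 107 108 105 107 107 107 108 107 104 106 106 105 103 109 105 107 105 106 105 106 105 109 105 108 107 106 105 104 102 107 108 107 112 117 120 120 125 124 127 107 127
185 109 109 108 106 105 105 107 107 107 108 107 107 104 107 101 104 104 107 108 106 104 111 115 122 125 123 119 124 123 114 113 121 117 123 121 129 128 134 127 132 119 112
186 106 105 103 105 105 102 106 106 101 106 112 120 123 119 120 120 123 111 115 120 112 120 126 132 132 132 129 135 134 130 130 133 132 134 135 129 133 130 131 132 134 124
187 121 123 120 123 117 115 116 115 118 119 124 104 118 135 130 133 138 131 129 130 127 135 132 134 131 126 128 133 124 125 129 124 123 118 118 115 110  70  23 104 110 110
188 129 132 129 130 137 130 132 135 132 128  81  17  25 130 126 132 126 123 126 122 121 120 119 117 114 112 108 111 110 109 112 110 110 110 112 110 104  47  11  98 108 111
189 130 135 131 129 128 115  98 110 118 118  69  20  24 112 110 109 109 111 113 111 114 112 111 113 112 109 111 109 110 108 110 110 108 106 107 108 104  48   7  91 108 107
190 117 112 111 110 107  73  25  66 110
[... 1876 characters left out ...]
  96 100 104 102  88  85  92  95  97  99 101 103 105 105 106 106 105 108 109 107 108 110 108 109 105 107 107 107 106 110 109 106 111 110 108 108 110
202 108 109 107 109 108 107 108 108 109 108 110 108 111 108 108 108 110 108 109 112 108 107 109 109 109 109 109 108 106 107 109 109 109 109 109 108 109 110 109 108 108 108
203 109 107 112 107 106 107 107 110 107 107 109 108 107 108 109 109 108 110 110 110 108 110 110 111 108 111 110 109 108 108 111 108 108 108 109 111 108 109 109 109 109 108
0.112 0.579 [460.5 195.6]
0.112 0.579 [421.5 199.1]
0.112 0.585 [460.4 193.6]
0.112 0.585 [421.5 197.2]
0.037 0.579 [452.5 198.8]
0.037 0.579 [415.8 202.1]
0.037 0.585 [452.5 196.9]
0.037 0.585 [415.8 200.3]
```

Request:
carry_out --rows '[[[-0.7,-0.75,5],[0.3,-0.2,0.5],0.72],[[-0.7,-0.75,7],[0.3,-0.2,0.5],0.72],[[-0.7,-0.75,9],[0.3,-0.2,0.5],0.72],[[-0.7,-0.75,9],[0.3,-0.2,0.5],0.72]]'

```text
clock: 2.05
tool_pos: [0.5697, -0.2625, 0.157]
eef_rot: [0.669, 0.743, -0.005, -0.003]
contact_force: [-0.1, -0.7, -1.1]
opening: 0.284
finger_force: 0.0
```

```bash
python3 - <<'E'
from h import *
print(rel([.578,-.253,.105],6.7),r.get_state()["tool_pos"])
E
```

```text
[array([0.87, 0.98, 5.18]), array([-0.7,  0.1, -0.7])] [ 0.56972838 -0.26250745  0.15695737]
```

Request:
carry_out --rows '[[[0.8,0.9,0],[-0.5,0.2,-0.5],0.72],[[0.8,0.9,0],[-0.5,0.2,-0.5],0.72],[[0.8,0.9,0],[-0.5,0.2,-0.5],0.72],[[0.8,0.9,0],[-0.5,0.2,-0.5],0.72],[[0.8,0.9,0],[-0.5,0.2,-0.5],0.72]]'

```text
clock: 2.55
tool_pos: [0.5815, -0.2519, 0.1602]
eef_rot: [0.665, 0.747, 0.001, 0.002]
contact_force: [0.5, 0.8, -1.0]
opening: 0.282
finger_force: 0.0
```

```bash
python3 - <<'E'
from h import *
print(rel([.578,-.253,.105],6.7),r.get_state()["tool_pos"])
E
```

```text
[array([-0.06, -0.38,  5.52]), array([ 0.2,  0. , -0.1])] [ 0.58149869 -0.25193419  0.16018319]
```

Request:
carry_out --rows '[[[0,-0.3,1.5],[0,0,0],0.72],[[0,-0.3,2.5],[0,0,0],0.72],[[0,-0.3,3.5],[0,0,0],0.72],[[0,-0.3,4.5],[0,0,0],0.72],[[0,-0.3,5.4],[0,0,0],0.72],[[0,-0.3,5.4],[0,0,0],0.72],[[0,-0.3,5.4],[0,0,0],0.72],[[0,-0.3,5.4],[0,0,0],0.72]]'

```text
clock: 3.35
tool_pos: [0.5791, -0.252, 0.1061]
eef_rot: [0.665, 0.747, 0.002, 0.002]
contact_force: [-0.2, 0.6, -0.4]
opening: 0.281
finger_force: 0.0
```

Free descent. Close on the bar.

Request:
carry_out --rows '[[[0,0,0],[0,0,0],1],[[0,0,0],[0,0,0],1],[[0,0,0],[0,0,0],1],[[0,0,0],[0,0,0],1],[[0,0,0],[0,0,0],1]]' --newtons 15

```text
clock: 3.85
tool_pos: [0.579, -0.252, 0.1061]
eef_rot: [0.665, 0.747, 0.001, 0.002]
contact_force: [-0.2, 0.1, 2.7]
opening: 0.114
finger_force: 15.0
```

Request:
carry_out --rows '[[[0,-0.5,0],[0,0,0],1],[[0,-1.5,0],[0,0,0],1],[[0,-3,0],[0,0,0],1],[[0,-5,0],[0,0,0],1],[[0,-7,0],[0,0,0],1],[[0,-9,0],[0,0,0],1],[[0,-11,0],[0,0,0],1],[[0,-13,0],[0,0,0],1],[[0,-15,0],[0,0,0],1],[[0,-16.2,0],[0,0,0],1],[[0,-16.8,0],[0,0,0],1],[[0,-16.8,0],[0,0,0],1]]'

```text
clock: 5.05
tool_pos: [0.4095, -0.2707, 0.1059]
eef_rot: [0.665, 0.747, 0.001, 0.0]
contact_force: [-1.4, 2.5, 11.5]
opening: 0.115
finger_force: 15.0
```

Request:
carry_out --rows '[[[0,0,0],[0,0,0],0.72],[[0,0,0],[0,0,0],0.72],[[0,0,0],[0,0,0],0.72],[[0,0,0],[0,0,0],0.72]]'

```text
clock: 5.45
tool_pos: [0.4114, -0.2714, 0.1048]
eef_rot: [0.665, 0.747, 0.001, 0.001]
contact_force: [0.6, -0.1, 0.1]
opening: 0.277
finger_force: 0.0
```

Request:
carry_out --rows '[[[0,0,-3],[0,0,0],0.72],[[0,0,-6],[0,0,0],0.72],[[0,0,-10],[0,0,0],0.72],[[0,0,-15],[0,0,0],0.4],[[5,0,-16],[0,0,0],0.4],[[10,0,-16],[0,0,0],0.4],[[15,0,-16],[0,0,0],0.4],[[20,0,-16],[0,0,0],0.4],[[25,0,-16],[0,0,0],0.4],[[25,0,-16],[0,0,0],0.4],[[25,0,-16],[0,0,0],0.4]]'

```text
clock: 6.55
tool_pos: [0.382, -0.0223, 0.2651]
eef_rot: [0.663, 0.748, 0.001, 0.001]
contact_force: [-0.4, -0.5, 1.0]
opening: 0.602
finger_force: 0.0
```

```bash
python3 - <<'E'
from h import *
s=r.snapshot("top");crop(s,380,150,130,120,5,"z3.png")
q=r.snapshot("scene");crop(q,180,240,170,120,4,"z4.png")
E
```

```text
(no output)
```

View pics/z3.png

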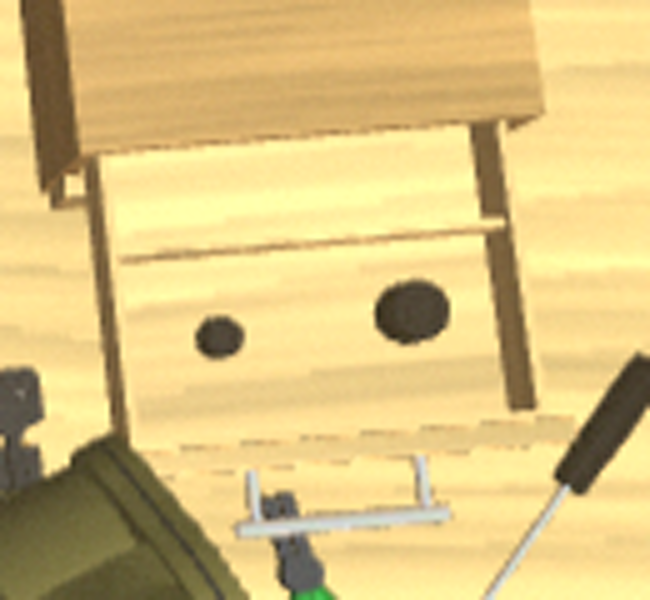

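View pics/z4.png

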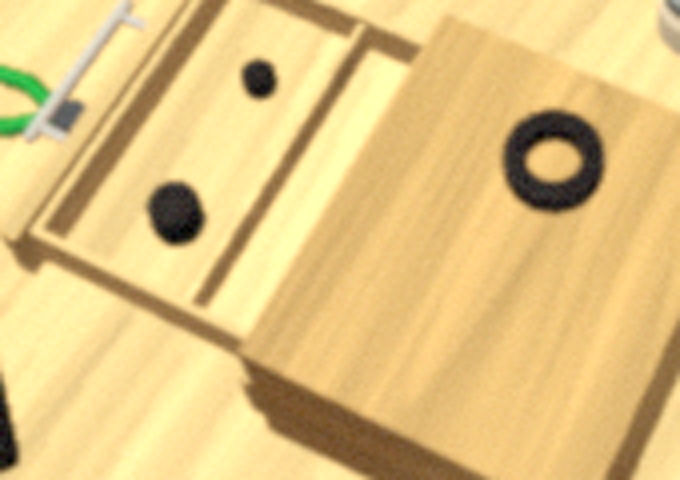

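```bash
python3 - <<'E'
from h import *
def tri(b0,b1):
    L=[]
    for n,(x,y,w,h) in(("top",b0),("scene",b1)):
        s=r.snapshot(n);g=cv2.cvtColor(s["image"],cv2.COLOR_RGB2GRAY)[y:y+h,x:x+w]
        M=cv2.moments(cv2.inRange(g,0,60),True)
        u,v=x+M["m10"]/M["m00"],y+M["m01"]/M["m00"];print(n,u,v,M["m00"],plane(s,u,v,.102).round(4));L.append(ray(s,u,v))
    (a,d),(b,e)=L
    t=np.linalg.lstsq(np.c_[d,-e],b-a,rcond=None)[0];p=(a+d*t[0]+b+e*t[1])/2;print(p,a+d*t[0]-b-e*t[1]);return p
p=tri((450,200,25,25),(214,283,20,20))
tri((416,210,15,15),(237,252,15,14))
print(rel([p[0],p[1],.22],-83.3))
E
```

```text
top 461.8222222222222 212.0962962962963 135.0 [ 0.5363 -0.3185  0.102 ]
scene 223.6326530612245 293.0204081632653 147.0 [ 0.5376 -0.3174  0.102 ]
[ 0.53690213 -0.3179053   0.10192811] [-0.00122167 -0.00109904  0.00025329]
top 423.29411764705884 217.09803921568627 51.0 [ 0.5179 -0.2003  0.102 ]
scene 244.24 259.36 50.0 [ 0.5209 -0.2025  0.102 ]
[ 0.51860052 -0.20112957  0.09754042] [-5.71449416e-04 -5.15080038e-04  7.67414620e-05]
[array([-30.89,  12.05,   4.53]), array([ 0.1, -0.1, 89.8])]
```

Large cap at z3 (412,311), small one at (219,337); both views agree to about 1 mm.

Request:
carry_out --rows '[[[-30.9,12.0,4.5],[0,0,89.8],0.45],[[-30.9,12.0,4.5],[0,0,89.8],0.45],[[-30.9,12.0,4.5],[0,0,89.8],0.45],[[-30.9,12.0,4.5],[0,0,89.8],0.45],[[-30.9,12.0,4.5],[0,0,89.8],0.45],[[-30.9,12.0,4.5],[0,0,89.8],0.45],[[-30.9,12.0,4.5],[0,0,89.8],0.45],[[-30.9,12.0,4.5],[0,0,89.8],0.45],[[-30.9,12.0,4.5],[0,0,89.8],0.45],[[-30.9,12.0,4.5],[0,0,89.8],0.45],[[-30.9,12.0,4.5],[0,0,89.8],0.45],[[-30.9,12.0,4.5],[0,0,89.8],0.45]]'

```text
clock: 8.05
tool_pos: [0.5367, -0.3172, 0.2201]
eef_rot: [0.998, 0.059, 0.001, 0.0]
contact_force: [0.3, -0.2, 0.1]
opening: 0.549
finger_force: 0.0
```

Request:
carry_out --rows '[[[0,0,0],[0,0,0],0.45],[[0,0,0],[0,0,0],0.45],[[0,0,0],[0,0,0],0.45],[[0,0,0],[0,0,0],0.45]]'

```text
clock: 8.45
tool_pos: [0.5373, -0.3163, 0.2205]
eef_rot: [0.998, 0.06, 0.002, -0.0]
contact_force: [0.3, -0.3, -0.3]
opening: 0.549
finger_force: 0.0
```

```bash
python3 - <<'E'
from h import *
print(rel([.5369,-.3179,.099],-83.3),r.get_state()["q"].__repr__())
E
```

```text
[array([-0.1 ,  0.16, 12.15]), array([-0. , -0.2,  0.2])] array([ 0.53133459,  0.7040807 , -0.13002839,  1.59478262,  0.10971328,
        0.84695539, -1.09136659])
```

Request:
carry_out --rows '[[[-0.1,0.15,3],[0,0,0],0.45],[[-0.1,0.15,6],[0,0,0],0.45],[[-0.1,0.15,8],[0,0,0],0.45],[[-0.1,0.15,9.5],[0,0,0],0.45],[[-0.1,0.15,10.5],[0,0,0],0.45],[[-0.1,0.15,11.5],[0,0,0],0.45],[[-0.1,0.15,12.1],[0,0,0],0.45],[[-0.1,0.15,12.1],[0,0,0],0.45],[[-0.1,0.15,12.1],[0,0,0],0.45],[[-0.1,0.15,12.1],[0,0,0],0.45]]'

```text
clock: 9.45
tool_pos: [0.5375, -0.318, 0.1002]
eef_rot: [0.998, 0.06, 0.002, 0.0]
contact_force: [-0.4, 0.7, 0.1]
opening: 0.548
finger_force: 0.0
```

Request:
carry_out --rows '[[[0,0,0],[0,0,0],0.55],[[0,0,0],[0,0,0],0.7],[[0,0,0],[0,0,0],0.8],[[0,0,0],[0,0,0],0.9],[[0,0,0],[0,0,0],1],[[0,0,0],[0,0,0],1],[[0,0,0],[0,0,0],1]]' --newtons 35

```text
clock: 10.15
tool_pos: [0.5373, -0.3179, 0.0998]
eef_rot: [0.998, 0.06, 0.002, 0.0]
contact_force: [-0.9, -0.2, 5.1]
opening: 0.41
finger_force: 35.0
```

Request:
carry_out --rows '[[[0,0,-0.5],[0,0,0],1],[[0,0,-2],[0,0,0],1],[[0,0,-5],[0,0,0],1],[[0,0,-8],[0,0,0],1],[[0,0,-11],[0,0,0],1],[[0,0,-13],[0,0,0],1],[[0,0,-13],[0,0,0],1],[[0,0,-13],[0,0,0],1]]'

```text
clock: 10.95
tool_pos: [0.5363, -0.3177, 0.2297]
eef_rot: [0.998, 0.06, 0.002, 0.0]
contact_force: [0.3, 1.0, -0.4]
opening: 0.411
finger_force: 35.0
```

```bash
python3 - <<'E'
from h import *
print(rel([.4445,.278,.23],15))
s=r.snapshot("scene");crop(s,150,200,220,160,3,"z5.png")
E
```

```text
[array([-2.000e+00, -6.024e+01, -5.000e-02]), array([-0.1, -0.2, 81.9])]
```

View pics/z5.png

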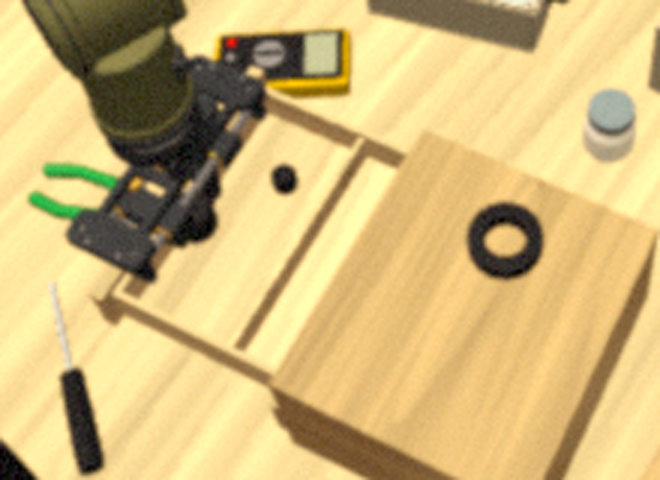

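Cap is held at z5 (200,220), small cap undisturbed at (285,180). Carry it above the stud.

Request:
carry_out --rows '[[[-2,-60.2,0],[0,0,-98.2],1],[[-2,-60.2,0],[0,0,-98.2],1],[[-2,-60.2,0],[0,0,-98.2],1],[[-2,-60.2,0],[0,0,-98.2],1],[[-2,-60.2,0],[0,0,-98.2],1],[[-2,-60.2,0],[0,0,-98.2],1],[[-2,-60.2,0],[0,0,-98.2],1],[[-2,-60.2,0],[0,0,-98.2],1],[[-2,-60.2,0],[0,0,-98.2],1],[[-2,-60.2,0],[0,0,-98.2],1],[[-2,-60.2,0],[0,0,-98.2],1],[[-2,-60.2,0],[0,0,-98.2],1]]'

```text
clock: 12.2
tool_pos: [0.4438, 0.2764, 0.228]
eef_rot: [0.607, 0.795, -0.0, 0.001]
contact_force: [0.9, 0.1, -0.1]
opening: 0.408
finger_force: 35.0
```

Request:
carry_out --rows '[[[0,0,0],[0,0,0],1],[[0,0,0],[0,0,0],1],[[0,0,0],[0,0,0],1],[[0,0,0],[0,0,0],1]]' --newtons 50

```text
clock: 12.6
tool_pos: [0.4455, 0.273, 0.2287]
eef_rot: [0.61, 0.793, 0.0, 0.002]
contact_force: [-0.7, -0.9, -0.2]
opening: 0.403
finger_force: 50.0
```

```bash
python3 - <<'E'
from h import *
print(rel([.4445,.278,.10],15))
E
```

```text
[array([ 0.54,  0.  , 12.87]), array([ 0.1,  0.1, -0.1])]
```

```bash
python3 - <<'E'
from h import *
from scipy import ndimage as nd
S={n:r.snapshot(n) for n in("top","scene")}
def blob(n,c,rad,lo,hi):
    s=S[n];im=cv2.imread(f"pics/{n}0.png");hsv=cv2.cvtColor(im,cv2.COLOR_BGR2HSV)
    m=cv2.inRange(hsv,lo,hi);y,x=np.mgrid[:400,:640];m=(m>0)&(np.hypot(x-c[0],y-c[1])<rad)
    return np.array([x[m].mean(),y[m].mean(),m.sum()])
P=[]
for name,ct,cs,lo,hi,rad in(("capA",(290.7,233),(306.5,172),(0,0,0),(180,255,55),9),("capB",(312,227),(300.5,187),(0,0,0),(180,255,55),9),
    ("brass",(269.7,238),(312.7,157.8),(12,100,60),(34,255,255),6)):
    b=[blob("top",ct,rad,lo,hi),blob("scene",cs,rad,lo,hi)]
    (a,d),(c,e)=ray(S["top"],*b[0][:2]),ray(S["scene"],*b[1][:2])
    t=np.linalg.lstsq(np.c_[d,-e],c-a,rcond=None)[0];p=(a+d*t[0]+c+e*t[1])/2;P.append(p)
    print(name,np.round(b,1).tolist(),p.round(4),"gap",(a+d*t[0]-c-e*t[1]).round(4))
print("extrapolated",2*P[0]-P[1],np.linalg.norm((P[0]-P[1])[:2]))
E
```

```text
capA [[290.0, 232.7, 96.0], [306.5, 171.6, 101.0]] [0.4632 0.2126 0.0406] gap [-0.0014 -0.0012 -0.0002]
capB [[311.3, 227.3, 92.0], [300.2, 186.6, 105.0]] [0.4821 0.1447 0.0419] gap [-0.0013 -0.0012 -0.0001]
brass [[269.0, 237.7, 24.0], [312.3, 157.7, 15.0]] [0.4451 0.2792 0.0392] gap [-0.0006 -0.0005 -0.0001]
extrapolated [0.44423442 0.2804352  0.03928375] 0.07046105583054223
```

```bash
python3 - <<'E'
from h import *
print(rel([.4448,.2794,.08],15))
E
```

```text
[array([ 0.6 ,  0.03, 14.91]), array([ 0.2,  0.1, -0.1])]
```

Request:
carry_out --rows '[[[0.6,0,3],[0.1,0.1,0],1],[[0.6,0,6],[0.1,0.1,0],1],[[0.6,0,9],[0.1,0.1,0],1],[[0.6,0,11.5],[0.1,0.1,0],1],[[0.6,0,13.5],[0.1,0.1,0],1],[[0.6,0,14.9],[0.1,0.1,0],1],[[0.6,0,14.9],[0.1,0.1,0],1],[[0.6,0,14.9],[0.1,0.1,0],1],[[0.6,0,14.9],[0.1,0.1,0],1],[[0.6,0,14.9],[0.1,0.1,0],1]]'

```text
clock: 13.7
tool_pos: [0.4447, 0.2813, 0.0812]
eef_rot: [0.609, 0.794, 0.002, 0.0]
contact_force: [-0.9, -0.1, -0.9]
opening: 0.405
finger_force: 50.0
```

```bash
python3 - <<'E'
from h import *
print(rel([.4448,.2794,.07],15))
s=r.snapshot("scene");crop(s,270,125,90,85,6,"z6.png")
for p in([.4448,.2794,.022],[.4448,.2794,.045]):print((proj(s,p)-[270,125])*6)
E
```

```text
[array([-0.18, -0.04,  1.12]), array([ 0.2, -0.1,  0. ])]
[253.71627705 214.85908161]
[252.87415451 189.8210033 ]
```

View pics/z6.png

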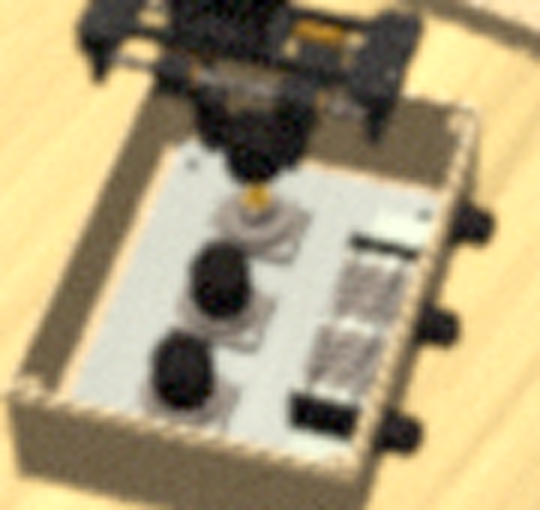

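Scene view: cap (259,155) sits right above the brass tip (257,197), slightly to the right, matching the 2 mm offset the pose readout shows. Correct and go down.

Request:
carry_out --rows '[[[-0.18,0,0.6],[0,0,0],1],[[-0.18,0,1.2],[0,0,0],1],[[-0.18,0,1.6],[0,0,0],1],[[-0.18,0,1.6],[0,0,0],1],[[-0.18,0,1.6],[0,0,0],1],[[-0.18,0,1.6],[0,0,0],1]]' --newtons 60

```text
clock: 14.35
tool_pos: [0.4446, 0.2795, 0.0644]
eef_rot: [0.608, 0.794, 0.001, 0.0]
contact_force: [0.2, 0.0, 0.6]
opening: 0.404
finger_force: 60.0
```

```bash
python3 - <<'E'
from h import *
print(rel([.4448,.2794,.05],15))
E
```

```text
[array([-0.02,  0.02,  1.44]), array([ 0.1, -0.1,  0.1])]
```

Rim is near 0.050; lower gently to just over the beads.

Request:
carry_out --rows '[[[0,0,0.3],[0,0,0],1],[[0,0,0.6],[0,0,0],1],[[0,0,0.9],[0,0,0],1],[[0,0,1.2],[0,0,0],1],[[0,0,1.2],[0,0,0],1],[[0,0,1.2],[0,0,0],1]]'

```text
clock: 14.95
tool_pos: [0.4446, 0.2794, 0.0522]
eef_rot: [0.608, 0.794, 0.001, 0.0]
contact_force: [0.7, 0.1, -0.8]
opening: 0.403
finger_force: 60.0
```

Request:
carry_out --rows '[[[0,0,0.2],[0,0,0],1],[[0,0,0.4],[0,0,0],1],[[0,0,0.6],[0,0,0],1],[[0,0,0.6],[0,0,0],1],[[0,0,0.6],[0,0,0],1]]'

```text
clock: 15.45
tool_pos: [0.4453, 0.2808, 0.0471]
eef_rot: [0.608, 0.794, 0.003, 0.0]
contact_force: [0.3, 1.1, 4.9]
opening: 0.402
finger_force: 60.0
```

Request:
carry_out --rows '[[[0,0,0.2],[0,0,0],1],[[0,0,0.4],[0,0,0],1],[[0,0,0.5],[0,0,0],1],[[0,0,0.5],[0,0,0],1]]'

```text
clock: 15.85
tool_pos: [0.445, 0.2804, 0.0407]
eef_rot: [0.608, 0.794, 0.002, -0.0]
contact_force: [3.2, 4.0, -10.2]
opening: 0.397
finger_force: 60.0
```

Request:
carry_out --rows '[[[0,0,0.2],[0,0,0],1],[[0,0,0.4],[0,0,0],1],[[0,0,0.5],[0,0,0],1],[[0,0,0.5],[0,0,0],1]]'

```text
clock: 16.25
tool_pos: [0.4449, 0.2798, 0.0387]
eef_rot: [0.608, 0.794, 0.002, 0.001]
contact_force: [-2.6, 0.2, 21.1]
opening: 0.399
finger_force: 60.0
```

Request:
carry_out --rows '[[[0,0,0],[0,0,0],1],[[0,0,0],[0,0,0],1],[[0,0,0],[0,0,0],1],[[0,0,0],[0,0,0],1],[[0,0,0],[0,0,0],1]]'

```text
clock: 16.75
tool_pos: [0.4449, 0.2799, 0.0387]
eef_rot: [0.608, 0.794, 0.002, 0.001]
contact_force: [-1.1, -0.5, 20.6]
opening: 0.408
finger_force: 60.0
```

```bash
python3 - <<'E'
from h import *
s=r.snapshot("scene");crop(s,270,125,90,85,6,"z7.png")
E
```

```text
(no output)
```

View pics/z7.png

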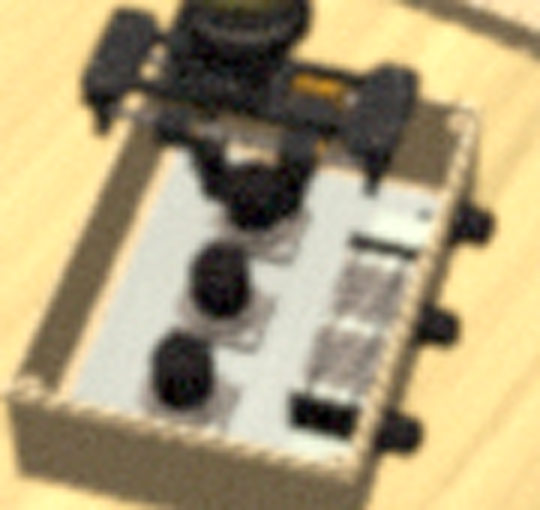

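The new cap's lower edge, at (259,228), lines up with the other two at (222,316) and (185,406). It is fully seated, with a steady push of about 20 N.

```bash
python3 -c "
from plant import r
print(r.finish_job())"
```

```text
the job is handed in; nothing more can be done
None
```

The job is handed in at about 17 s: the top drawer is open, the small cap is still in it, and the large cap sits fully home on the bare stud, level with its neighbours, with the fingers pushing it down at about 20 N.

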